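# Roll a sample canister up its loading gutter to the stop and start the reader

## Robot

A 7-joint arm with a two-finger parallel gripper is mounted at the origin on the work surface. World frame = base frame: x ahead of the robot, y to its left, z up, the work surface at z = 0. Lengths are in m, angles in rad, forces in N, time in s.
With the tool pointing down it reaches from about 0.4 to 0.85 m from the base axis. Payload 10.4 kg.
Tool frame: the origin (TCP) lies at the very end of the fingers, on their centre line; the grasp point (between the pads) lies 19 mm behind it; x points along the fingers, z is the direction in which the jaws open and shut, and the axes are right-handed (so a half turn about x gives the same grasp; the last joint's range is limited). The gripper opens to 85 mm and grips with 20 to 120 N. Pads are 22 mm wide; open, the fingers measure 114 mm over their backs; the gripper's body (76 mm by 85 mm) begins 54 mm behind the grasp point. The pads swing forward as they close: fully open they stand 13 mm farther back than shut.
Start: joints at [-0.023, 0.332, -0.065, 1.46, 0.022, 1.35, -0.088], TCP at [0.625, 0, 0.231] pointing down, gripper open.
Joint ranges: [-2.6, 2.6], [-0.5, 2.12], [-1.47, 1.34], [0.16, 2.42], [-1.27, 4.41], [0.06, 2.06], [-2.6, 2.6]. Speed limits (rad/s): [2.22, 2.22, 2.79, 2.79, 3.14, 3.14, 3.14].

## Interface

Orientations are given as a unit quaternion [x, y, z, w].
In Python, from workcell import telemetry, viewer, manip, spot_in, mark_of gives the robot as it stands. The module is installed in compiled form; this text tells all that it offers.
- The arm moves only by the shell command python3 -m crank 'ROWS' [FORCE]. ROWS is JSON, a list of rows, each a list of 3 entries, a list of its own where there are three numbers: the closure, from 0 (fully open) to 1 (shut), then the shift along the world's x, y, z in cm, then the turn, a rotation vector about the world's x, y, z in rad. A call has 1 to 12 rows; each row shifts and turns the commanded pose from where the row before left it; what a row does not reach is not made up. A row lasts 1/12 s, in which the tool goes at most 41.7 mm and 7.16 degrees, less where a joint would pass 70% of its speed; a pose out of reach is approached as far as the arm can. A call with a gripper value outside its range is refused whole. The fingers move at their own pace and stop on an object; FORCE is the grip in N (left out, the last holds). Time passes only in rows, so rows that do not move let the fingers close. It gives the time, the measured TCP pose, the force and the opening at its end, in the units of the state.
- telemetry.get_obs(): the state, without advancing time (a new reading comes with each control period).
- viewer.camera(name): name is "scene" or "side" or "wrist"; returns a dict with "frame" (400x640x3 uint8, red, green, blue), "intrinsics" (3x3 intrinsics, pixels), "k1" (the pictures are not rectified: a ray, as slopes to the right and down, at radius r is drawn at 1 + k1 r^2 times it, then the intrinsics apply), "cam_to_world" (4x4, takes a point from camera to world coordinates). Camera axes: x right, y up, looking along -z (the intrinsics and any distortion apply to the point x, -y, -z); pixel columns grow to the right and rows downward; lengths in m; the calibration is good to about 2 mm. A picture is of the moment at which its call begins. There is no depth.
- manip.hand_in(): hands the job in, once; it reports no verdict.
Trained networks look in a picture, given as the dict that the camera call returned (one of the last four; its "shot" number tells which), for a name from the list of things; names that differ only in an ending like _2 or _b are one class to them, and where a whole thing is asked for, a point or a joint stands for the part that bears it (a point fixed in the world has none). Each returns a list of dicts, best first, with "conf" (0 to 1); they miss things now and then, are a little off and sometimes report something else, mostly with a low value. They report only what shows in the picture. A call takes as long as a camera call. They do not tell look-alikes from the thing itself.
- spot_in(thing, picture): "location" ([x, y, z] in m, in the coordinates of the camera as it stood for that picture, good to about 4 mm: the middle of the surface that is visible of it).
- mark_of(thing, picture): "location" ([x, y, z] in m, in the coordinates of the camera as it stood for that picture, good to about 4 mm: a listed point, or the origin of a listed thing).
The state is a dict: "clock": time; "joint_pos": joint angles; "joint_velocities": joint speeds; "tau": joint torques, N m; "position": TCP position; "ee_rot": TCP orientation; "ft_force": force on the tool from outside, world axes, zero at the start; "torque": the same for the moment, N m; "grip_width": opening from 0.0 (shut) to 1.0 (fully open).
Only numpy, scipy, OpenCV 4.12 (cv2) and the standard library are available. Lean on these libraries where they do the work, as an engineer would, in place of code of your own. Each camera call takes 0.05 s, during which the arm holds its last target. There are 200 camera calls.

## Task

The steel sample canister lies at the low end of the sloped loading gutter: push it up the slope with the fingertips, over the crest and into the dip against the end stop, so that it stays there by itself and does not roll back; only push it, never lift it out of the gutter. When it rests there, untouched, press the larger of the two round push buttons fully down and let it come up again. Do not press the smaller button, and leave the other things on the bench where they are.

Things in the scene. Friction and masses are not known exactly. Their poses are not given: they have to be found in the camera images.
- canister_center (a point): centre of the task's canister: a closed steel cylinder 50 mm in diameter and 64 mm long, about 0.17 to 0.31 kg, lying across the gutter with its axis level, so that it rolls along the gutter. At the start it lies at the low end against a lip 12 mm high. It rolls freely back down the slope if let go before the crest; past the crest it rolls by itself to the stop
- canister: the same canister; its origin is also its centre, its y axis is the cylinder's axis; it turns as it rolls
- channel: fixed aluminium gutter, 70 mm wide inside, side walls 14 mm above its floor. Origin on the floor, mid-width, 34 mm above the bench; x runs up the slope (8 degrees), y to the left, z square to the floor. Low lip 12 mm high, inner face at x = -96 mm. The canister starts with its centre at x = -75, z = 25 mm. Fingertips 20 mm above the floor clear lip and walls and push from behind
- crest (a point): middle of the crest line of the gutter's floor (on the floor surface), where the uphill slope ends and the dip begins, 60 mm along the channel's x. Beyond it the floor falls at 8 degrees to the level for 55 mm, to a dark end plate (the stop) that stands 38 mm above that floor
- seat (a point): where the canister's centre is when it rests home against the end stop: in the channel's frame 96 mm along x and 16 mm along z, i.e. 36 mm further along than the crest
- start (a joint): travel of the larger push button, the one to press: 0 up, 0.006 m fully down; sprung, begins to move at 1.2 N, is fully down at 4 N, comes up by itself
- start_top (a point): centre of the top face of the larger button, 46 mm in diameter, grey, on a round white housing 62 mm in diameter and 12 mm tall fixed on the bench; the button's top is 22 mm above the bench when up. It may stand to the left or to the right of the gutter
- zero (a joint): travel of the smaller push button, to be left alone: 0 up, 0.006 m fully down
- zero_top (a point): centre of the top face of the smaller button, 22 mm in diameter, grey, on a round white housing 38 mm in diameter; 22 mm above the bench; on the other side of the gutter
- spare: a second steel canister of the same size, standing on end on the bench: 50 mm diameter, 64 mm tall; origin at the centre of its underside. Bystander.
- jar: amber glass sample jar with a white lid, 56 mm diameter, 85 mm tall; origin at the centre of its underside. Bystander.
- beaker: white open plastic beaker, 66 mm diameter, 85 mm tall; origin at the centre of its underside. Bystander.
- brush: small brush lying flat on the bench, 170 mm long along its x. Bystander.
- spoon: steel sampling spoon lying flat on the bench, 160 mm long along its x. Bystander.
- vial: small clear vial with black lid, 32 mm diameter, 60 mm tall; origin at the centre of its underside. Bystander.
- mouse: black computer mouse on the blue mat, 105 x 60 x 26 mm; origin at the centre of its underside. Bystander.
Mind the look-alikes: they are no part of the job. Leave any red look-alike of the part that bears start alone.

How it is judged:
By the outcome, as a careful person would: the job done as asked, in the order asked, and still so for the second after the job is handed in, with the robot touching nothing.
It also fails if it takes over 48 s, if anything falls off the work surface, if the arm or the gripper's body presses on something with over 40 N, if the wrist force passes 120 N, or if a joint passes its speed limit or range.

## Working session

There is one attempt and no reset: what is moved stays moved. The work goes in short steps, Python scripts to look and compute and a shell command to move; the robot and the scene stay as the last step left them, time stands still between calls to the robot, and variables do not carry over. Pictures are saved under pics/ and viewed, about 8 in all and at most 12, crops included, and the job is handed in when it is done.

```bash
mkdir -p pics; cat > h.py <<'E'
import numpy as np, cv2
from workcell import telemetry, viewer, manip, spot_in, mark_of
def w(p,c): return (c["cam_to_world"]@np.r_[p,1])[:3]
def pix(P,c):
    q=np.linalg.inv(c["cam_to_world"])@np.r_[P,1]; s=np.array([q[0],-q[1]])/-q[2]
    s=s*(1+c["k1"]*(s@s)); return (c["intrinsics"]@np.r_[s,1])[:2]
def save(c,n): cv2.imwrite("pics/"+n+".png",c["frame"][:,:,::-1])
E
python3 - <<'E'
from h import *
o=telemetry.get_obs(); print({k:np.round(v,3).tolist() for k,v in o.items()})
for n in ["scene","side"]:
    c=viewer.camera(n); save(c,n+"0")
    for t in ["canister_center","channel","crest","seat","start_top","zero_top","spare","jar","beaker","vial","mouse","brush","spoon"]:
        for d in mark_of(t,c)[:3]:
            P=w(d["location"],c); print(n,t,round(d["conf"],2),P.round(3),pix(P,c).round(0))
E
```

```text
{'clock': 0.0, 'joint_pos': [-0.023, 0.333, -0.065, 1.461, 0.022, 1.35, -0.089], 'joint_velocities': [0.0, 0.001, 0.001, -0.0, 0.003, -0.0, -0.0], 'tau': [0.0, -62.545, 0.05, -39.161, 0.016, 0.01, -0.0], 'position': [0.625, 0.0, 0.231], 'ee_rot': [-0.0, 0.708, -0.0, 0.707], 'ft_force': [-0.261, 0.026, 0.242], 'torque': [0.05, 0.062, 0.011], 'grip_width': 0.997}
scene canister_center 0.92 [ 0.54  -0.067  0.047] [321. 218.]
scene canister_center 0.59 [ 0.544 -0.551  0.004] [192. 338.]
scene channel 0.56 [0.523 0.002 0.04 ] [330. 206.]
scene crest 0.71 [0.509 0.057 0.041] [338. 195.]
scene seat 0.59 [0.506 0.094 0.063] [344. 183.]
scene start_top 0.69 [0.553 0.255 0.023] [385. 176.]
scene start_top 0.63 [0.511 0.354 0.021] [390. 159.]
scene start_top 0.61 [0.527 0.445 0.021] [408. 149.]
scene zero_top 0.55 [ 0.517 -0.333  0.026] [250. 272.]
scene spare 0.98 [ 0.706  0.108 -0.003] [401. 224.]
scene jar 0.78 [ 0.731 -0.089  0.003] [371. 263.]
scene beaker 0.82 [0.71  0.265 0.001] [428. 198.]
scene vial 0.66 [0.412 0.336 0.   ] [363. 156.]
scene vial 0.43 [ 0.356  0.246 -0.002] [335. 163.]
[... 417 characters left out ...]
01.]
side channel 0.94 [ 0.522 -0.001  0.037] [336. 218.]
side seat 0.88 [0.505 0.088 0.065] [339. 227.]
side start_top 0.79 [0.598 0.335 0.024] [293. 294.]
side start_top 0.72 [0.51  0.35  0.025] [327. 302.]
side start_top 0.72 [0.549 0.256 0.025] [317. 275.]
side zero_top 0.46 [ 0.519 -0.336  0.021] [346. 170.]
side spare 0.89 [0.705 0.109 0.007] [271. 242.]
side spare 0.66 [0.513 0.349 0.022] [326. 302.]
side jar 0.71 [ 0.734 -0.088  0.002] [275. 207.]
side jar 0.53 [0.51  0.347 0.026] [327. 301.]
side beaker 0.96 [0.712 0.266 0.006] [256. 278.]
side vial 0.85 [0.412 0.336 0.001] [367. 308.]
side mouse 0.69 [ 0.545 -0.554  0.005] [344. 148.]
side spoon 0.65 [0.356 0.246 0.   ] [389. 286.]
```

View pics/scene0.png

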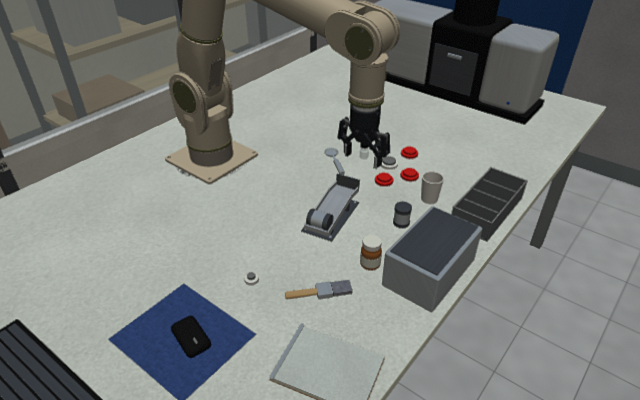

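View pics/side0.png

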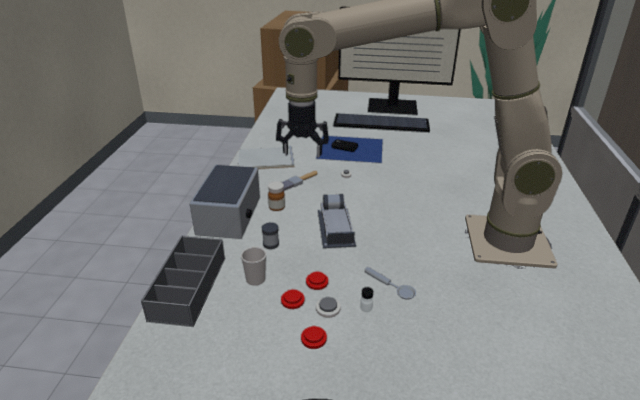

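Grey button on white housing at scene (390,160) / side (328,306) is the large start button. The three red discs at side (317,280), (292,298) and (314,337) are look-alikes. The small zero button is at side (346,173). I'll fit the gutter frame and confirm both in one enlarged crop.

```bash
cat > fit.py <<'E'
from h import *
from scipy.optimize import least_squares
T=np.radians(8)
def M(p):
    c,s=np.cos(p[2]),np.sin(p[2])
    return np.array([[c,-s,0],[s,c,0],[0,0,1]])@np.array([[np.cos(T),0,-np.sin(T)],[0,1,0],[np.sin(T),0,np.cos(T)]])
def cw(p,q): return np.r_[p[0],p[1],.034]+M(p)@np.asarray(q)
Q={"canister_center":(-.075,0,.025),"channel":(0,0,0),"crest":(.06,0,0),"seat":(.096,0,.016)}
E
python3 - <<'E'
from fit import *
obs=[]; B=[]
for k in range(2):
  for n in ["scene","side"]:
    c=viewer.camera(n)
    for t in Q:
        r=mark_of(t,c)
        if r: obs.append((t,w(r[0]["location"],c)))
    for d in mark_of("start_top",c):
        P=w(d["location"],c)
        if np.hypot(*(P[:2]-[.511,.352]))<.02: B.append(P)
    if n=="side": cs=c
f=least_squares(lambda p: np.concatenate([cw(p,Q[t])-P for t,P in obs]),[.522,0,1.78],loss="soft_l1",f_scale=.004)
p=f.x; print("fit",p.round(4))
for t,P in obs: print(t,((P-cw(p,Q[t]))*1000).round(1))
print("start",np.round(B,4),np.mean(B,0))
im=cs["frame"][:,:,::-1].copy()
s=5; x0,y0=280,185
big=cv2.resize(im[y0:y0+120,x0:x0+120],None,fx=s,fy=s,interpolation=cv2.INTER_CUBIC)
px=lambda P:tuple(int(v) for v in ((pix(P,cs)-[x0,y0])*s+s/2))
for y in (-.035,.035):
    cv2.polylines(big,[np.array([px(cw(p,(x,y,.014))) for x in(-.096,.06)])],False,(0,255,0),1)
for q in Q.values(): cv2.circle(big,px(cw(p,q)),4,(255,0,255),1)
b=np.mean(B,0)
cv2.polylines(big,[np.array([px(b+.023*np.r_[np.cos(a),np.sin(a),0]) for a in np.linspace(0,6.3,40)])],False,(0,255,0),1)
cv2.imwrite("pics/crop.png",big)
g=cw(p,(-.118,0,.02)); print("pre",g, "dir",M(p)[:,0], "end",cw(p,(.045,0,.02)))
E
```

```text
fit [0.5244 0.0026 1.7755]
canister_center [ 0.1  6.6 -1.5]
channel [-3.5  2.   1.6]
crest [-0.5 -2.1 -4.5]
seat [-0.8  3.3 -0.4]
canister_center [0.4 3.  4.6]
channel [-2.  -0.6 -3.5]
crest [  29.7 -130.6   11.6]
seat [ 2.  -1.8 -0.9]
canister_center [ 0.1  2.5 -3. ]
channel [-3.5  0.6  2.4]
crest [-2.8 -3.7 -2.5]
seat [ 0.5  1.4 -1.3]
canister_center [0.5 0.9 5. ]
channel [ 2.5 -3.  -1.3]
crest [-0.3  0.5  7.7]
seat [ 1.6 -3.  -1.1]
start [[0.5092 0.3521 0.0243]
 [0.5132 0.3479 0.0258]
 [0.5104 0.3461 0.0265]] [0.51096903 0.3487093  0.02553786]
pre [ 0.54867051 -0.11454086  0.03738294] dir [-0.20130333  0.96959157  0.1391731 ] end [0.51585807 0.04350256 0.06006815]
```

View pics/crop.png

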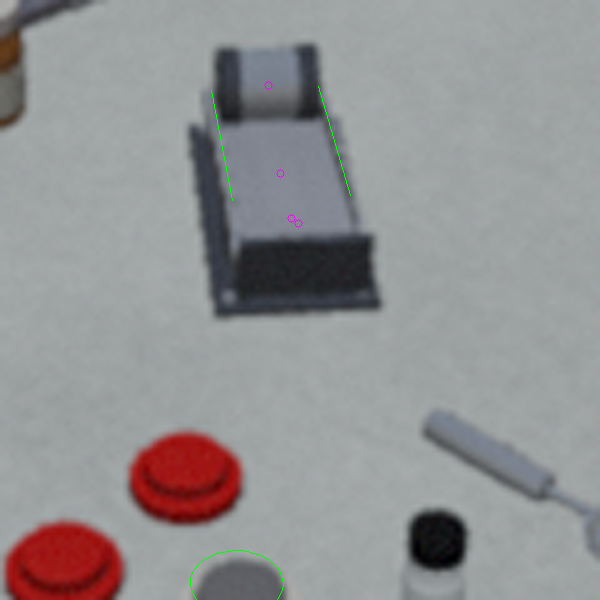

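The crop confirms it: gutter outline and canister (268,85) agree with the fit. The grey, white-housed button (237,580) is the one to press, and the red discs beside it are left alone. Now I'll move behind the canister with the fingers shut.

```bash
python3 -m crank '[[1,[-1.2,-2.1,-2.3],[0,0,0.034]],[1,[-1.2,-2.1,-2.3],[0,0,0.034]],[1,[-1.2,-2.1,-2.3],[0,0,0.034]],[1,[-1.2,-2.1,-2.3],[0,0,0.034]],[1,[-1.2,-2.1,-2.3],[0,0,0.034]],[1,[-1.4,-2.1,-2.3],[0,0,0.034]],[1,[0,0,0],[0,0,0]],[1,[0,0,0],[0,0,0]],[1,[0,0,0],[0,0,0]]]' 40
python3 - <<'E'
from fit import *
c=viewer.camera("wrist"); save(c,"wr1")
for t in ["canister_center","seat","crest","channel"]:
    for d in mark_of(t,c)[:1]: print(t,d["conf"],w(d["location"],c).round(4))
p=[.5244,.0026,1.7755]; o=telemetry.get_obs()
print(M(p).T@(o["position"]-cw(p,(0,0,0))))
E
```

```text
clock: 3.35
position: [0.5516, -0.1255, 0.0939]
ee_rot: [-0.072, 0.703, 0.072, 0.704]
ft_force: [1.3, 0.4, 0.7]
grip_width: -0.002
canister_center 0.78 [ 0.5388 -0.072   0.0495]
channel 0.93 [0.524  0.0051 0.0343]
[-0.12111791 -0.00084377  0.07761636]
```

View pics/wr1.png

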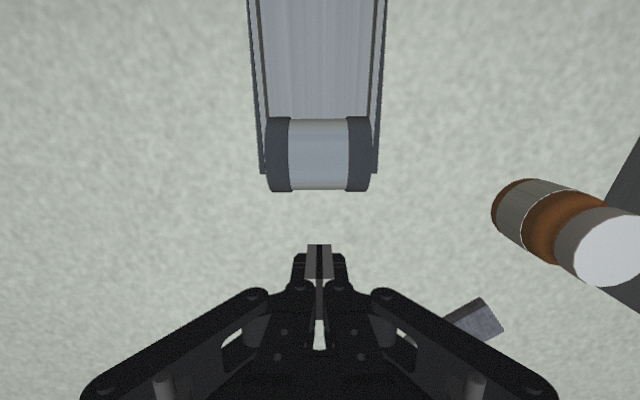

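Wrist view: canister centred at col 319, fingers (319,262) directly behind it. Descend and start pushing.

```bash
python3 -m crank '[[1,[0,0,-2],[0,0,0]],[1,[0,0,-2],[0,0,0]],[1,[0,0,-1.7],[0,0,0]],[1,[0,0,0],[0,0,0]],[1,[0,0,0],[0,0,0]]]' && python3 -m crank '[[1,[-0.14,0.68,0.10],[0,0,0]],[1,[-0.14,0.68,0.10],[0,0,0]],[1,[-0.14,0.68,0.10],[0,0,0]],[1,[-0.14,0.68,0.10],[0,0,0]],[1,[-0.14,0.68,0.10],[0,0,0]],[1,[-0.14,0.68,0.10],[0,0,0]],[1,[-0.14,0.68,0.10],[0,0,0]],[1,[-0.14,0.68,0.10],[0,0,0]]]'
python3 - <<'E'
from fit import *
p=[.5244,.0026,1.7755]; o=telemetry.get_obs(); L=lambda P:(M(p).T@(P-cw(p,(0,0,0)))).round(4)
print("tcp",L(o["position"]))
for n in ["wrist","side"]:
    c=viewer.camera(n); save(c,n+"2")
    for d in mark_of("canister_center",c)[:1]: print(d["conf"],L(w(d["location"],c)))
E
```

```text
clock: 4.02
position: [0.5508, -0.1256, 0.0362]
ee_rot: [-0.072, 0.704, 0.072, 0.703]
ft_force: [0.3, 1.2, 0.0]
grip_width: 0.005
clock: 4.68
position: [0.5397, -0.0709, 0.0446]
ee_rot: [-0.072, 0.703, 0.072, 0.704]
ft_force: [-0.3, -0.9, 0.8]
grip_width: 0.001
tcp [-0.0728 -0.      0.0209]
0.63 [-0.0344 -0.0004  0.0232]
0.62 [-0.0289 -0.0014  0.0278]
```

View pics/wrist2.png

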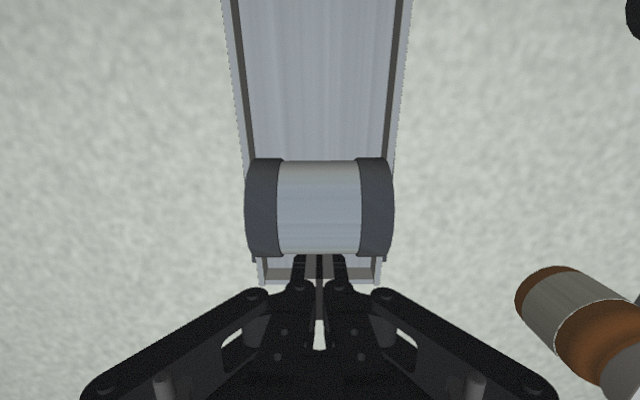

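The canister rolls squarely ahead of the fingers, with its centre about 38 mm ahead of the TCP. I'll continue over the crest and stop near x = +45 mm.

```bash
python3 -m crank '[[1,[-0.14,0.68,0.10],[0,0,0]],[1,[-0.14,0.68,0.10],[0,0,0]],[1,[-0.14,0.68,0.10],[0,0,0]],[1,[-0.14,0.68,0.10],[0,0,0]],[1,[-0.14,0.68,0.10],[0,0,0]],[1,[-0.14,0.68,0.10],[0,0,0]],[1,[-0.14,0.68,0.10],[0,0,0]],[1,[-0.14,0.68,0.10],[0,0,0]],[1,[-0.14,0.68,0.10],[0,0,0]],[1,[-0.14,0.68,0.10],[0,0,0]],[1,[-0.14,0.68,0.10],[0,0,0]],[1,[-0.14,0.68,0.10],[0,0,0]]]' && python3 -m crank '[[1,[-0.1,0.48,0.07],[0,0,0]],[1,[-0.1,0.48,0.07],[0,0,0]],[1,[-0.1,0.48,0.07],[0,0,0]],[1,[-0.1,0.48,0.07],[0,0,0]],[1,[-0.1,0.48,0.07],[0,0,0]],[1,[-0.1,0.48,0.07],[0,0,0]],[1,[-0.1,0.48,0.07],[0,0,0]],[1,[0,0,0],[0,0,0]],[1,[0,0,0],[0,0,0]],[1,[0,0,0],[0,0,0]],[1,[0,0,0],[0,0,0]],[1,[0,0,0],[0,0,0]]]'
cat > chk.py <<'E'
from fit import *
p=[.5244,.0026,1.7755]; o=telemetry.get_obs(); L=lambda P:(M(p).T@(P-cw(p,(0,0,0)))).round(4)
print("tcp",L(o["position"]))
for n in ["wrist","side","scene"]:
    c=viewer.camera(n); save(c,n+"3")
    for d in mark_of("canister_center",c)[:1]: print(d["conf"],L(w(d["location"],c)))
E
python3 chk.py
```

```text
clock: 5.88
position: [0.5229, 0.0107, 0.0565]
ee_rot: [-0.072, 0.703, 0.072, 0.703]
ft_force: [0.7, -1.4, 1.5]
grip_width: 0.0
clock: 6.88
position: [0.5161, 0.0433, 0.0612]
ee_rot: [-0.072, 0.703, 0.072, 0.703]
ft_force: [-0.1, 0.1, -0.1]
grip_width: -0.005
tcp [ 0.0449 -0.0001  0.0211]
0.61 [0.0996 0.0006 0.0192]
0.85 [ 0.1005 -0.0004  0.0201]
0.49 [ 0.1019 -0.0035  0.0128]
```

View pics/wrist3.png

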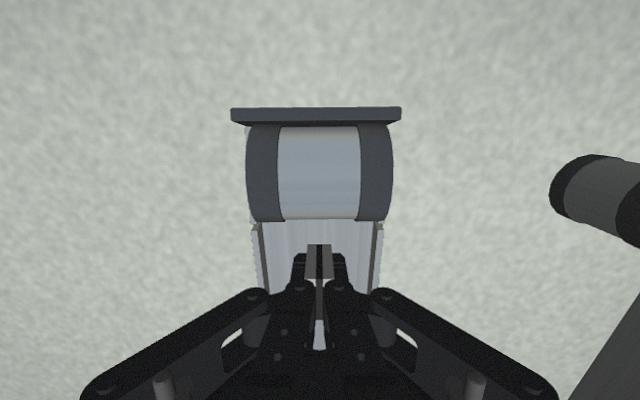

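Canister rests against the stop (wrist: plate at row 115, canister 125–220) and the fingers are clear of it. Lift and go over the button.

```bash
python3 -m crank '[[1,[0.1,-0.3,2.5],[0,0,0]],[1,[0,-0.3,3.5],[0,0,0]],[1,[0,0,3.5],[0,0,0]],[1,[0,0,2.5],[0,0,0]],[1,[0,0,0],[0,0,0]]]' && python3 -m crank '[[1,[-0.1,3.1,0],[0,0,0]],[1,[-0.1,3.1,0],[0,0,0]],[1,[-0.1,3.1,0],[0,0,0]],[1,[-0.1,3.1,0],[0,0,0]],[1,[-0.1,3.1,0],[0,0,0]],[1,[-0.1,3.1,0],[0,0,0]],[1,[0,3.1,0],[0,0,0]],[1,[0,3.1,0],[0,0,0]],[1,[0,3.1,0],[0,0,0]],[1,[0,3.1,0],[0,0,0]],[1,[0,0,0],[0,0,0]],[1,[0,0,0],[0,0,0]]]'
python3 - <<'E'
from h import *
c=viewer.camera("wrist"); save(c,"wr4"); print(telemetry.get_obs()["position"])
for d in mark_of("start_top",c): 
    P=w(d["location"],c); print(d["conf"],P.round(4),pix(P,c).round(0))
E
python3 chk.py
```

```text
clock: 7.6
position: [0.5197, 0.0379, 0.187]
ee_rot: [-0.072, 0.7, 0.072, 0.706]
ft_force: [0.9, -0.1, 0.5]
grip_width: 0.003
clock: 8.6
position: [0.5099, 0.3496, 0.1803]
ee_rot: [-0.073, 0.704, 0.073, 0.703]
ft_force: [0.9, -0.4, -0.1]
grip_width: -0.001
[0.51069853 0.3477302  0.18039885]
0.88 [0.5118 0.3505 0.0194] [320. 186.]
0.74 [0.5495 0.257  0.0193] [334. 263.]
0.59 [0.5957 0.3373 0.0199] [388. 211.]
0.58 [0.5297 0.453  0.0191] [358.  94.]
tcp [ 0.3567 -0.057   0.098 ]
0.67 [ 0.0571 -0.1986 -0.0425]
```

View pics/wr4.png

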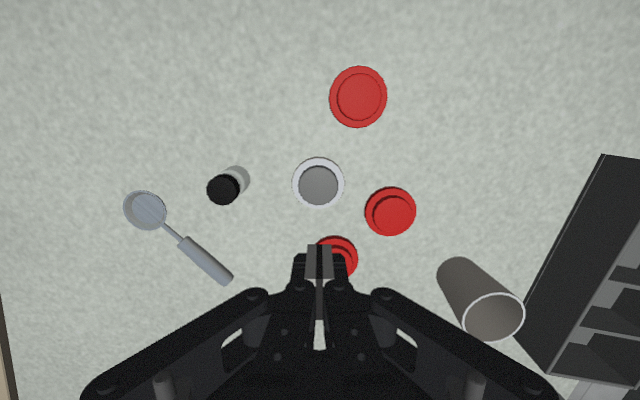

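The grey button in its white ring (318,184) lies at (0.511, 0.350), directly below the TCP. Descend, but first confirm that the canister is still seated.

```bash
python3 - <<'E'
from fit import *
p=[.5244,.0026,1.7755]
a=cv2.imread("pics/side3.png")[170:270,270:400]; b=cv2.imread("pics/scene3.png")[150:250,280:410]
cv2.imwrite("pics/c5.png",cv2.resize(np.hstack([a,b]),None,fx=3,fy=3,interpolation=cv2.INTER_CUBIC))
E
python3 -m crank '[[1,[0,0.1,-3],[0,0,0]],[1,[0,0,-3],[0,0,0]],[1,[0,0,-3],[0,0,0]],[1,[0,0,-3],[0,0,0]],[1,[0,0,-2],[0,0,0]],[1,[0,0,-1],[0,0,0]],[1,[0,0,0],[0,0,0]],[1,[0,0,0],[0,0,0]]]'
```

```text
clock: 9.67
position: [0.5114, 0.3487, 0.0319]
ee_rot: [-0.072, 0.703, 0.072, 0.704]
ft_force: [0.3, -0.4, 0.4]
grip_width: 0.001
```

View pics/c5.png

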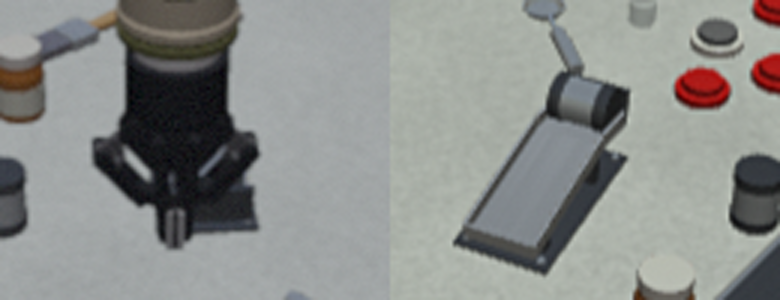

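Scene crop: the canister sits at the stop (580,100). Now press.

```bash
python3 -m crank '[[1,[0,0,-0.4],[0,0,0]],[1,[0,0,-0.4],[0,0,0]],[1,[0,0,-0.3],[0,0,0]],[1,[0,0,-0.3],[0,0,0]],[1,[0,0,-0.2],[0,0,0]],[1,[0,0,0],[0,0,0]],[1,[0,0,0],[0,0,0]],[1,[0,0,0],[0,0,0]]]'
```

```text
clock: 10.33
position: [0.5117, 0.349, 0.0162]
ee_rot: [-0.072, 0.703, 0.072, 0.704]
ft_force: [1.5, 0.0, 6.8]
grip_width: -0.0
```

```bash
python3 -m crank '[[1,[0,0,-0.2],[0,0,0]],[1,[0,0,0],[0,0,0]],[1,[0,0,0],[0,0,0]],[1,[0,0,0],[0,0,0]]]' && python3 -m crank '[[1,[0,0,1],[0,0,0]],[1,[0,0,2],[0,0,0]],[1,[0,0,3],[0,0,0]],[1,[0,0,3],[0,0,0]],[1,[0,0,3],[0,0,0]],[1,[0,0,3],[0,0,0]],[1,[0,0,0],[0,0,0]],[1,[0,0,0],[0,0,0]],[1,[0,0,0],[0,0,0]]]'
python3 - <<'E'
from h import *
c=viewer.camera("scene"); d=viewer.camera("wrist")
a=cv2.resize(c["frame"][120:300,230:450,::-1],None,fx=2,fy=2,interpolation=cv2.INTER_CUBIC)
b=cv2.resize(d["frame"][:,:,::-1],(576,360))[:,130:500]
cv2.imwrite("pics/fin.png",np.hstack([a,b]))
for t in ["canister_center","start_top"]:
  for q in (c,d):
    for r in mark_of(t,q)[:1]: print(t,r["conf"],w(r["location"],q).round(3))
E
```

```text
clock: 10.67
position: [0.5118, 0.3491, 0.0158]
ee_rot: [-0.072, 0.703, 0.072, 0.704]
ft_force: [-6.7, -4.0, 22.6]
grip_width: -0.001
clock: 11.42
position: [0.5107, 0.3483, 0.1625]
ee_rot: [-0.072, 0.704, 0.072, 0.703]
ft_force: [0.5, -0.1, -0.7]
grip_width: 0.003
canister_center 0.76 [0.506 0.095 0.059]
start_top 0.49 [0.601 0.329 0.016]
start_top 0.97 [0.51  0.349 0.018]
```

View pics/fin.png

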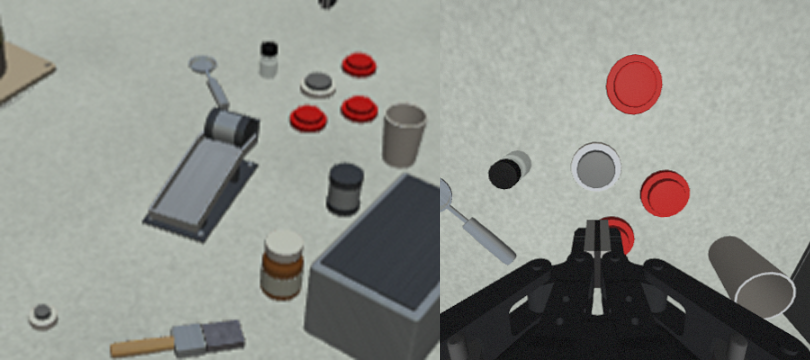

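The canister is in the dip (232,125), the button is up again (318,80), nothing else has moved, and the arm is clear.

```bash
python3 -c "from workcell import manip; print(manip.hand_in())"
```

```text
the job is handed in; nothing more can be done
None
```

The job is done and handed in at about 11.5 s of the 48 s allowed.

- **Canister:** I pushed it up the gutter with the shut fingers. It rolled over the crest to the end stop by itself, with the fingers clear of it. The last measurement put its centre at (0.506, 0.095, 0.059), within about 5 mm of the seat position.
- **Button:** I then pressed the large grey button on its white housing. The fingertips went down to z = 0.0158 m with 22.6 N, against 4 N needed and a full-down height of 0.016 m. After the release it was up again in the pictures.
- **Other things:** In the last pictures the red look-alikes, the small button and the bystanders in view were where they had been. The mouse and its mat were outside that last crop, and the arm never went near them.

**Readings that disagreed:**
- The crest network gave one result about 130 mm off, which the gutter fit gave little weight.
- A canister reading taken during the move to the button was false, and a scene picture showed the canister still in place.
- In the last scene picture the start-button network picked a red look-alike, while the wrist picture found the right button.

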